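# Put the wet-felting tools back in their own holders

## Robot

A 7-joint arm with a two-finger parallel gripper is mounted at the origin on the work surface. World frame = base frame: x ahead of the robot, y to its left, z up, the work surface at z = 0. Lengths are in m, angles in rad, forces in N, time in s.
With the tool pointing down it reaches from about 0.4 to 0.85 m from the base axis. Payload 10.4 kg.
Tool frame: the origin (TCP) lies midway between the tips of the shut fingers; the grasp point (between the pads) lies 19 mm behind it; z points along the fingers, y is the line along which they close (so a half turn about z gives the same grasp; the last joint's range is limited). The gripper opens to 87 mm and grips with 3 to 60 N. Pads are 19 mm wide; open, the fingers measure 117 mm over their backs; the gripper's body (75 mm by 190 mm) begins 51 mm behind the grasp point.
Start: joints at [1.272, 0.332, -0.065, 1.46, 0.022, 1.35, -0.088], TCP at [0.17, -0.601, 0.223] pointing down, gripper open.
Joint ranges: [-2.6, 2.6], [-0.5, 2.12], [-1.47, 1.34], [0.16, 2.42], [-1.27, 4.41], [0.06, 2.06], [-2.6, 2.6]. Speed limits (rad/s): [2.22, 2.22, 2.79, 2.79, 3.14, 3.14, 3.14].

## Interface

Orientations are given as a rotation vector (axis times angle).
In Python, from cell import manip, snapshot, calibration, find_in, tip_of gives the robot as it stands.
- The arm moves only by the tool carry_out, never from a script. Its argument "increments" is a list of rows, each an object with "offset": the shift along the world's x, y, z in mm, a list of three; "angular": the turn, a rotation vector about the world's x, y, z in degrees, a list of three; "hand": the finger opening in mm, from 0 to 87. In form: [{"offset": [tx, ty, tz], "angular": [ax, ay, az], "hand": hand}, ...]. A call has 1 to 12 rows; each row is the pose to reach, as a shift and turn from the pose commanded when the call began; what a row does not reach only later rows make up. A row lasts 1/10 s, in which the tool goes at most 50 mm and 8.59 degrees, less where a joint would pass 70% of its speed; a pose out of reach is approached as far as the arm can. A call with a gripper value outside its range is refused whole. The fingers move at their own pace and stop on an object; "newtons" is the grip in N (left out, the last holds). Time passes only in rows, so rows that repeat a pose let the fingers close. It gives the time, the measured TCP pose, the force, the opening and the grip force at its end, in the units of the state.
- manip.observe(): the state, without advancing time (a new reading comes with each control period).
- snapshot(name): name is "side" or "top"; returns the picture (420x560x3 uint8, red, green, blue); there is no depth.
- calibration(name): a dict with "fx", "fy", "cx", "cy" (pixels), "cam_to_world" (4x4, takes a point from camera to world coordinates). Camera axes: x right, y down, z forward; pixel columns grow to the right and rows downward; lengths in m; the calibration is good to about 2 mm. A picture is of the moment at which its call begins. calibration takes no time and is no camera call.
- manip.finish_job(): hands the job in; it is judged then, once.
Trained networks look in the newest picture that a camera, given by its name, has taken for a name from the list of things; names that differ only in an ending like _2 or _b are one class to them, and where a whole thing is asked for, a point or a joint stands for the part that bears it (a point fixed in the world has none). Each returns a list of dicts, best first, with "conf" (0 to 1); they miss things now and then, are a little off and sometimes report something else, mostly with a low value. They report only what shows in the picture. A call takes as long as a camera call.
- find_in(camera, name): "at" ([x, y, z] in m, in world coordinates, good to about 4 mm: the middle of the surface that is visible of it).
- tip_of(camera, name): "at" ([x, y, z] in m, in world coordinates, good to about 4 mm: a listed point, or the origin of a listed thing).
The state is a dict: "time": time; "joints": joint angles; "joint_vel": joint speeds; "effort": joint torques, N m; "tool_pos": TCP position; "tcp_rot": TCP orientation; "ft_force": force on the tool from outside, world axes, zero at the start; "moment": the same for the moment, N m; "finger_gap": opening from 0.0 (shut) to 1.0 (fully open); "grip_force": force on a finger pad.
Only numpy, scipy, OpenCV 4.12 (cv2) and the standard library are available. Lean on these libraries where they do the work, as an engineer would, in place of code of your own. Each camera call takes 0.05 s, during which the arm holds its last target. There are 200 camera calls.

## Task

Tidy the felting table: lay the bar of soap flat in the white soap dish, stand the round wooden palm felter on the cork coaster inside its ring outline, set the ridged wooden felting bar on the black rubber mat lined up with the yellow outline, and stand the green sprinkler bulb upright in the orange cup holder. Soap and bar lie lengthwise in their places, either way round, the round felter and the bar sit centred in their outlines, and everything is let go. Do not knock over or push the turquoise bowl or the water bottle.

Things in the scene. Friction and masses are not known exactly. Their poses are not given: they have to be found in the camera images.
- soap: Cream-coloured bar of soap, 50 mm (x) by 80 mm (y) by 32 mm high, lying flat. Origin: centre of its underside; y is its long axis, z up. About 0.12 kg. Easily gripped across its 50 mm width.
- palm: Round wooden palm felter standing on its disc: disc 66 mm in diameter and 18 mm thick, stem 20 mm in diameter, and a knob 30 mm in diameter from 37 to 57 mm height (total height 60 mm). Origin: centre of its underside, z up. About 0.12 kg. Easily gripped by the knob.
- bar: Ridged wooden felting bar with a handle: base 44 mm (x) by 120 mm (y) by 20 mm high; above it on two short posts a dark handle 18 mm wide (x) by 84 mm long (y), between 38 and 56 mm height, centred. Origin: centre of its underside; y is its long axis, z up. About 0.16 kg. Easily gripped across the handle's 18 mm.
- bulb: Mint-green squeeze-bulb water sprinkler standing on its flat base: bulb 54 mm in diameter (widest 24 mm up, flat foot 40 mm across), neck 20 mm in diameter at 51 to 56 mm, then a steel cylindrical sprinkler head 28 mm in diameter from 56 to 80 mm height, the easiest grip. Origin: centre of its underside, z up the bulb. About 0.10 kg, rigid.
- dish: White ceramic soap dish, an open tray fixed to the table: outside 86 mm (x) by 116 mm (y), walls 5 mm thick, rim 16 mm above the table, inner floor 5 mm above its origin and 76 by 106 mm. Origin: centre of its underside, y its long axis. The soap goes here.
- coaster: Round cork coaster fixed to the table, 96 mm in diameter, 6 mm thick, with a dark ring outline 74 mm in outer and 68 mm in inner diameter. Origin: centre of its underside (top is 6 mm above). The palm felter goes here.
- mat: Black rubber mat fixed to the table, 76 mm (x) by 150 mm (y), 4 mm thick, with a yellow rectangular outline, 44 by 120 mm inside. Origin: centre of its underside; y is its long axis. The felting bar goes here.
- cup: Shallow orange round cup holder fixed to the table: outer diameter 84 mm, inner 76 mm, inner floor 4 mm above its origin, rim 18 mm high. Origin: centre of its underside. The sprinkler bulb goes here.
- bowl: Bystander: loose turquoise bowl, 190 mm across, 80 mm high, on the left of the table. Origin: centre of its underside. Leave alone.
- bottle: Bystander: loose clear water bottle with a green cap, 77 mm in diameter, 218 mm tall, on the right of the table. Origin: centre of its underside. Leave alone.

How it is judged:
By the outcome, as a careful person would: the job done as asked, in the order asked, and still so for the second after the job is handed in, with the robot touching nothing.
It also fails if it takes over 122 s, if anything falls off the work surface, if the arm or the gripper's body presses on something with over 40 N, if the wrist force passes 120 N, or if a joint passes its speed limit or range.

## Working session

There is one attempt and no reset: what is moved stays moved. The work goes in short steps, Python scripts to look and compute and a tool call to move; the robot and the scene stay as the last step left them, time stands still between calls to the robot, and variables do not carry over. Pictures are saved under pics/ and viewed, at most 14 in all, crops included, and the job is handed in when it is done.

Besides the shell and the picture viewer there is one more tool, called after "Emit:" as name([rows], argument=value, ...), one row to a line, values as JSON. carry_out: Moves the arm, as the interface text tells. Its arguments: {"type":"object","properties":{"increments":{"type":"array"},"newtons":{"type":"number"}},"required":["increments"]}

```bash
ls; mkdir -p pics; python3 - <<'E'
from cell import manip, snapshot, calibration, find_in, tip_of
import cv2, numpy as np
for c in ("top","side"):
    im=snapshot(c); cv2.imwrite(f"pics/{c}0.png",im[:,:,::-1])
    np.save(f"{c}0.npy",im)
    k=calibration(c); print(c,k["fx"],k["cx"],k["cy"],np.round(k["cam_to_world"],3).tolist())
for n in "soap palm bar bulb dish coaster mat cup bowl bottle".split():
    print(n,[(np.round(d["at"],3).tolist(),round(d["conf"],2)) for d in tip_of("top",n)[:2]],[(np.round(d["at"],3).tolist(),round(d["conf"],2)) for d in tip_of("side",n)[:2]])
s=manip.observe();print(s)
E
```

```text
pics
top 491.3165837094315 285.13747456002176 203.32426155387157 [[-0.102, -0.973, 0.208, 0.146], [-0.995, 0.101, -0.016, 0.006], [-0.006, -0.208, -0.978, 1.787], [0.0, 0.0, 0.0, 1.0]]
side 441.99969607012576 274.744584404301 205.13613484022449 [[0.97, -0.18, 0.166, 0.317], [-0.245, -0.676, 0.695, -0.917], [-0.012, -0.714, -0.7, 0.938], [0.0, 0.0, 0.0, 1.0]]
soap [([0.442, 0.325, 0.0], 0.84)] [([0.471, -0.571, -0.003], 0.38)]
palm [([0.607, -0.119, 0.005], 0.7)] [([0.604, -0.12, -0.0], 0.63)]
bar [([0.442, 0.092, 0.005], 0.67)] [([0.442, 0.094, 0.002], 0.61)]
bulb [([0.446, -0.107, 0.002], 0.51)] [([0.447, -0.105, 0.002], 0.68)]
dish [([0.472, -0.569, -0.002], 0.74), ([0.617, 0.108, 0.005], 0.59)] [([0.618, 0.11, 0.0], 0.74)]
coaster [([0.607, 0.334, -0.001], 0.95)] [([0.61, 0.338, 0.002], 0.79)]
mat [([0.617, -0.319, 0.002], 0.87)] [([0.619, -0.317, 0.0], 0.57), ([0.448, -0.105, 0.002], 0.27)]
cup [([0.427, -0.342, -0.002], 0.61)] [([0.426, -0.343, -0.003], 0.67)]
bowl [([0.49, 0.555, 0.002], 0.89), ([0.44, 0.091, 0.002], 0.36)] [([0.489, 0.555, -0.003], 0.7), ([0.428, -0.344, -0.002], 0.31)]
bottle [([0.473, -0.564, 0.001], 0.97)] [([0.473, -0.572, -0.002], 0.96)]
{'time': 1.1, 'joints': array([ 1.27239147,  0.33216937, -0.06468839,  1.4600869 ,  0.02160854,
        1.34989643, -0.08853481]), 'joint_vel': array([-2.28427608e-04,  1.74355869e-04,  7.56153294e-04, -6.57306706e-04,
       -4.11245932e-04,  8.78664741e-05, -9.82827152e-04]), 'effort': array([-4.53314060e-04, -6.23042965e+01,  2.42818060e-02, -3.90113568e+01,
       -6.12554792e-02,  3.18646780e-02,  1.01278097e-04]), 'tool_pos': array([ 0.17021784, -0.60140588,  0.2226009 ]), 'tcp_rot': array([3.11164621e+00, 4.31779568e-01, 4.34724570e-05]), 'ft_force': array([-0.35511977, -0.50977505,  0.36895329]), 'moment': array([ 0.00862575,  0.02759142, -0.00739665]), 'grip_force': 0.0, 'finger_gap': 1.0011931600374284}
```

View pics/top0.png

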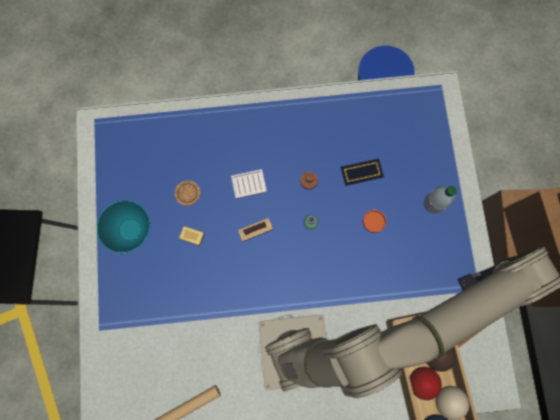

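View pics/side0.png

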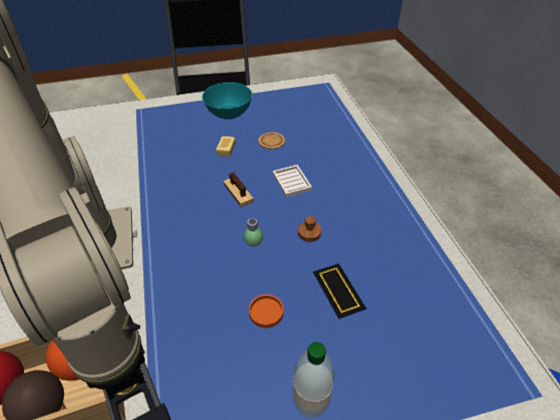

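The top view shows the soap at about (191,236), the bar at (255,229), the dish at (249,183), the palm at (309,180), the bulb at (311,222), the mat at (362,172), the cup at (374,221) and the coaster at (187,192). The side view agrees, and nothing is blocked from view. Next I'll refine the poses with a two-view silhouette fit.

```bash
cat > fit.py <<'E'
import cv2, numpy as np
from scipy.optimize import minimize
from cell import calibration
K={c:calibration(c) for c in ("top","side")}
S=6
def proj(c,P):
    k=K[c]; T=np.linalg.inv(k["cam_to_world"]); q=P@T[:3,:3].T+T[:3,3]
    return np.c_[k["fx"]*q[:,0]/q[:,2]+k["cx"],k["fy"]*q[:,1]/q[:,2]+k["cy"]]
def box(x,y,z0,z1): return np.array([[a*x/2,b*y/2,z] for a in(-1,1) for b in(-1,1) for z in(z0,z1)])
def cyl(*rz): 
    t=np.linspace(0,2*np.pi,40,endpoint=False)
    return np.concatenate([np.c_[r*np.cos(t),r*np.sin(t),0*t+z] for r,z in rz])
M={"soap":[box(.05,.08,0,.032)],
"palm":[cyl((.033,0),(.033,.018)),cyl((.01,.018),(.01,.037)),cyl((.015,.037),(.015,.057),(.01,.06))],
"bar":[box(.044,.12,0,.02),box(.018,.084,.038,.056),box(.014,.06,.02,.04)],
"bulb":[cyl((.02,0),(.027,.024),(.022,.04),(.01,.051)),cyl((.01,.05),(.01,.056)),cyl((.014,.056),(.014,.08))],
"dish":[box(.086,.116,0,.016)],"coaster":[cyl((.048,0),(.048,.006))],"mat":[box(.076,.15,0,.004)],
"cup":[cyl((.042,0),(.042,.018))]}
ROUND=("palm","bulb","coaster","cup")
def fit(name,imgs,xy,z=0,cams=("top","side"),yaw=None,maskf=None):
    out={}
    def place(p): 
        c,s=np.cos(p[2]),np.sin(p[2]); R=np.array([[c,-s,0],[s,c,0],[0,0,1]])
        return [m@R.T+[p[0],p[1],z] for m in M[name]]
    data={}
    for c in cams:
        u=proj(c,np.array([[xy[0],xy[1],z+.015]]))[0].astype(int); h=34 if c=="top" else 45
        x0,y0=u-h; im=imgs[c][y0:y0+2*h,x0:x0+2*h].astype(float)
        b=im[:,:,2]; m=im[:,:,:2].max(2)
        soft=np.clip((m/np.maximum(b,25)-.62)/.3,0,1) if maskf is None else maskf(im)
        n,l,st,ce=cv2.connectedComponentsWithStats((soft>.4).astype(np.uint8))
        j=min(range(1,n),key=lambda i:np.hypot(*(ce[i]-h))-st[i,4]*.02)
        soft=soft*cv2.dilate((l==j).astype(np.uint8),np.ones((3,3)))
        data[c]=(x0,y0,h,soft)
    def render(c,p):
        x0,y0,h,_=data[c]; I=np.zeros((2*h*S,2*h*S),np.uint8)
        for m in place(p):
            q=((proj(c,m)-[x0,y0]+.5)*S-.5).astype(np.float32)
            cv2.fillConvexPoly(I,np.round(cv2.convexHull(q)*16).astype(np.int32),1,shift=4)
        return cv2.resize(I.astype(np.float32),(2*h,2*h),interpolation=cv2.INTER_AREA)
    def cost(p,cs=cams): return sum(np.abs(render(c,p)-data[c][3]).sum()/data[c][3].sum() for c in cs)
    yaws=[0] if name in ROUND else (np.arange(-90,90,15) if yaw is None else [yaw])
    def opt(cs):
        best=None
        y=min(yaws,key=lambda a:cost([*xy,np.radians(a)],cs))
        s=np.array([[*xy,np.radians(y)]]*4)+np.array([[0,0,0],[.006,0,0],[0,.006,0],[0,0,.1]])
        r=minimize(cost,s[0],args=(cs,),method="Nelder-Mead",options=dict(initial_simplex=s,xatol=1e-4,fatol=1e-4))
        return [*np.round(r.x[:2]*1e3,1),round(float(np.degrees(r.x[2])),1),round(r.fun,3)]
    return {"both":opt(cams),**{c:opt((c,)) for c in cams}}
E
python3 - <<'E'
from fit import *
im={c:np.load(c+"0.npy") for c in K}
X=dict(soap=(.442,.325),palm=(.605,-.12),bar=(.442,.093),bulb=(.446,-.106),dish=(.617,.109),coaster=(.608,.336),mat=(.618,-.318),cup=(.426,-.343))
for n,x in X.items():
    print(n,{k:[float(a) for a in v] for k,v in fit(n,im,x).items()})
E
```

```text
soap {'both': [441.3, 329.0, -24.2, 0.249], 'top': [439.3, 329.6, -23.5, 0.073], 'side': [443.7, 329.1, -21.2, 0.094]}
palm {'both': [606.1, -119.2, 5.8, 0.179], 'top': [603.0, -118.9, 5.9, 0.05], 'side': [607.6, -119.5, -1.2, 0.035]}
bar {'both': [440.4, 95.6, 16.6, 0.248], 'top': [438.2, 96.9, 16.5, 0.093], 'side': [443.2, 96.3, 15.6, 0.087]}
bulb {'both': [446.1, -107.7, 3.9, 0.308], 'top': [442.2, -106.5, 2.6, 0.101], 'side': [447.5, -108.6, 6.2, 0.053]}
dish {'both': [617.1, 105.1, 6.8, 0.164], 'top': [613.3, 105.9, 6.4, 0.082], 'side': [618.8, 105.2, 6.8, 0.024]}
coaster {'both': [607.7, 337.2, 3.5, 0.16], 'top': [602.9, 338.5, 1.7, 0.074], 'side': [609.3, 337.0, 3.3, 0.022]}
mat {'both': [620.1, -321.9, 7.3, 0.889], 'top': [616.5, -322.8, 7.2, 0.574], 'side': [619.9, -321.2, 7.2, 0.313]}
cup {'both': [427.6, -340.3, 3.3, 0.129], 'top': [424.1, -340.6, 0.2, 0.069], 'side': [428.8, -340.5, -5.6, 0.02]}
```

Emit:
carry_out([
  {"offset": [130,175,60],"angular": [0,0,25],"hand": 80},
  {"offset": [260,350,80],"angular": [0,0,50],"hand": 80},
  {"offset": [260,350,80],"angular": [0,0,50],"hand": 80},
  {"offset": [260,350,80],"angular": [0,0,50],"hand": 80},
  {"offset": [260,350,80],"angular": [0,0,50],"hand": 80},
  {"offset": [260,350,80],"angular": [0,0,50],"hand": 80},
  {"offset": [260,350,80],"angular": [0,0,50],"hand": 80},
  {"offset": [260,350,80],"angular": [0,0,50],"hand": 80},
  {"offset": [260,350,80],"angular": [0,0,50],"hand": 80},
  {"offset": [260,350,80],"angular": [0,0,50],"hand": 80},
  {"offset": [260,350,80],"angular": [0,0,50],"hand": 80},
  {"offset": [260,350,80],"angular": [0,0,50],"hand": 80},
], newtons=25)

```text
time: 2.3
tool_pos: [0.4294, -0.2525, 0.3023]
tcp_rot: [-2.639, -1.704, 0.001]
ft_force: [-0.9, 0.4, -0.5]
finger_gap: 0.919
grip_force: 0.0
```

```bash
python3 - <<'E'
import numpy as np
for n in ("top","side"):
    im=np.load(n+"0.npy"); print(im[150:195:4,362] if n=="top" else im[262:318:5,340])
E
```

```text
[[ 69  93 148]
 [ 68  93 147]
 [ 69  94 149]
 [ 42  52  79]
 [ 77  70  50]
 [ 28  32  44]
 [ 29  33  44]
 [102  90  53]
 [ 54  71 112]
 [ 72  96 151]
 [ 72  96 151]
 [ 73  97 152]]
[[ 71  97 157]
 [ 26  27  32]
 [ 46  38  24]
 [ 95  78  31]
 [ 25  23  24]
 [ 23  22  20]
 [ 27  24  27]
 [ 21  21  21]
 [ 25  25  27]
 [ 95  78  34]
 [ 51  44  24]
 [ 17  17  15]]
```

Emit:
carry_out([
  {"offset": [11,580,-130],"angular": [0,0,0],"hand": 80},
  {"offset": [11,580,-130],"angular": [0,0,0],"hand": 80},
  {"offset": [11,580,-130],"angular": [0,0,0],"hand": 80},
  {"offset": [11,580,-130],"angular": [0,0,0],"hand": 80},
  {"offset": [11,580,-130],"angular": [0,0,0],"hand": 80},
  {"offset": [11,580,-130],"angular": [0,0,0],"hand": 80},
  {"offset": [11,580,-130],"angular": [0,0,0],"hand": 80},
  {"offset": [11,580,-130],"angular": [0,0,0],"hand": 80},
  {"offset": [11,580,-130],"angular": [0,0,0],"hand": 80},
  {"offset": [11,580,-130],"angular": [0,0,0],"hand": 80},
  {"offset": [11,580,-130],"angular": [0,0,0],"hand": 80},
  {"offset": [11,580,-130],"angular": [0,0,0],"hand": 80},
])

```text
time: 3.5
tool_pos: [0.442, 0.3291, 0.1714]
tcp_rot: [2.64, 1.702, -0.001]
ft_force: [1.3, -1.0, 0.6]
finger_gap: 0.921
grip_force: 0.0
```

```bash
python3 - <<'E'
from fit import *
im={c:np.load(c+"0.npy") for c in K}
f=lambda i: np.clip((140-i[:,:,2])/95,0,1)
print({k:[float(a) for a in v] for k,v in fit("mat",im,(.618,-.318),maskf=f).items()})
from cell import manip
print(manip.observe()["joints"])
E
```

```text
{'both': [619.6, -322.5, 6.8, 0.184], 'top': [616.6, -321.4, 6.7, 0.093], 'side': [620.8, -323.4, 6.9, 0.036]}
[ 0.11899272  0.37128948 -1.01628602  1.68653493  0.32890566  1.26954569
 -1.39174309]
```

Emit:
carry_out([
  {"offset": [0,0,-45],"angular": [0,0,0],"hand": 80},
  {"offset": [0,0,-90],"angular": [0,0,0],"hand": 80},
  {"offset": [0,0,-125],"angular": [0,0,0],"hand": 80},
  {"offset": [0,0,-150],"angular": [0,0,0],"hand": 80},
  {"offset": [0,0,-159],"angular": [0,0,0],"hand": 80},
  {"offset": [0,0,-159],"angular": [0,0,0],"hand": 80},
  {"offset": [0,0,-159],"angular": [0,0,0],"hand": 40},
  {"offset": [0,0,-159],"angular": [0,0,0],"hand": 40},
  {"offset": [0,0,-159],"angular": [0,0,0],"hand": 40},
  {"offset": [0,0,-159],"angular": [0,0,0],"hand": 40},
  {"offset": [0,0,-159],"angular": [0,0,0],"hand": 40},
  {"offset": [0,0,-159],"angular": [0,0,0],"hand": 40},
], newtons=25)

```text
time: 4.7
tool_pos: [0.4415, 0.3287, 0.014]
tcp_rot: [2.637, 1.706, 0.001]
ft_force: [-0.1, -1.3, 5.5]
finger_gap: 0.574
grip_force: 25.0
```

Emit:
carry_out([
  {"offset": [0,0,30],"angular": [0,0,0],"hand": 40},
  {"offset": [0,0,70],"angular": [0,0,0],"hand": 40},
  {"offset": [30,-40,90],"angular": [0,0,7],"hand": 40},
  {"offset": [60,-75,90],"angular": [0,0,14],"hand": 40},
  {"offset": [90,-112,90],"angular": [0,0,20],"hand": 40},
  {"offset": [120,-150,90],"angular": [0,0,26],"hand": 40},
  {"offset": [145,-187,90],"angular": [0,0,31],"hand": 40},
  {"offset": [165,-210,90],"angular": [0,0,31],"hand": 40},
  {"offset": [176,-224,80],"angular": [0,0,31],"hand": 40},
  {"offset": [176,-224,60],"angular": [0,0,31],"hand": 40},
  {"offset": [176,-224,40],"angular": [0,0,31],"hand": 40},
  {"offset": [176,-224,40],"angular": [0,0,31],"hand": 40},
])

```text
time: 5.9
tool_pos: [0.6148, 0.1051, 0.0502]
tcp_rot: [-2.082, -2.348, 0.006]
ft_force: [-0.6, 0.1, -2.2]
finger_gap: 0.57
grip_force: 25.0
```

Emit:
carry_out([
  {"offset": [0,0,-12],"angular": [0,0,0],"hand": 40},
  {"offset": [0,0,-22],"angular": [0,0,0],"hand": 40},
  {"offset": [0,0,-30],"angular": [0,0,0],"hand": 40},
  {"offset": [0,0,-34],"angular": [0,0,0],"hand": 40},
  {"offset": [0,0,-34],"angular": [0,0,0],"hand": 40},
  {"offset": [0,0,-34],"angular": [0,0,0],"hand": 40},
])

```text
time: 6.5
tool_pos: [0.6174, 0.1047, 0.0197]
tcp_rot: [2.086, 2.349, 0.001]
ft_force: [-0.4, -0.4, -0.4]
finger_gap: 0.573
grip_force: 25.0
```

Emit:
carry_out([
  {"offset": [0,0,0],"angular": [0,0,0],"hand": 64},
  {"offset": [0,0,0],"angular": [0,0,0],"hand": 64},
  {"offset": [0,0,0],"angular": [0,0,0],"hand": 64},
  {"offset": [0,0,15],"angular": [0,0,0],"hand": 64},
  {"offset": [0,0,50],"angular": [0,0,0],"hand": 64},
  {"offset": [0,0,90],"angular": [0,0,0],"hand": 64},
  {"offset": [-11,-45,100],"angular": [0,0,0],"hand": 64},
  {"offset": [-11,-90,100],"angular": [0,0,0],"hand": 64},
  {"offset": [-11,-135,100],"angular": [0,0,0],"hand": 64},
  {"offset": [-11,-180,100],"angular": [0,0,0],"hand": 64},
  {"offset": [-11,-224,100],"angular": [0,0,0],"hand": 64},
  {"offset": [-11,-224,100],"angular": [0,0,0],"hand": 64},
])

```text
time: 7.7
tool_pos: [0.6059, -0.128, 0.1201]
tcp_rot: [2.096, 2.337, -0.004]
ft_force: [-0.2, -0.1, -1.1]
finger_gap: 0.737
grip_force: 0.0
```

```bash
python3 - <<'E'
from cell import snapshot,manip
import cv2
a=snapshot("top");b=snapshot("side")
A=cv2.resize(a[150:220,200:330,::-1],None,fx=4,fy=4);B=cv2.resize(b[120:260,230:360,::-1],None,fx=4,fy=4)[:560,:]
B=cv2.resize(b[125:265,230:360,::-1],None,fx=2,fy=2)
cv2.imwrite("pics/s1.png",cv2.hconcat([cv2.resize(A,(520,280)),B]))
s=manip.observe();print(s["tool_pos"],s["tcp_rot"],s["time"])
E
```

```text
[ 0.60629676 -0.12052472  0.12047974] [2.08831610e+00 2.34629312e+00 9.16042972e-04] 7.8
```

View pics/s1.png

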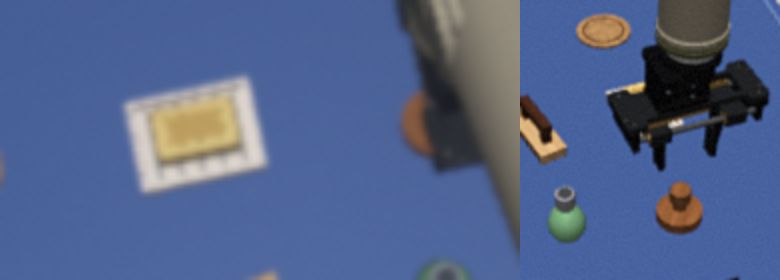

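The soap lies in the dish (crop (197,125)), inside the walls. Next is the palm felter.

Emit:
carry_out([
  {"offset": [0,0,-35],"angular": [0,0,0],"hand": 64},
  {"offset": [0,0,-65],"angular": [0,0,0],"hand": 64},
  {"offset": [0,0,-85],"angular": [0,0,0],"hand": 64},
  {"offset": [0,0,-91],"angular": [0,0,0],"hand": 64},
  {"offset": [0,0,-91],"angular": [0,0,0],"hand": 64},
  {"offset": [0,0,-91],"angular": [0,0,0],"hand": 20},
  {"offset": [0,0,-91],"angular": [0,0,0],"hand": 20},
  {"offset": [0,0,-91],"angular": [0,0,0],"hand": 20},
  {"offset": [0,0,-91],"angular": [0,0,0],"hand": 20},
  {"offset": [0,0,-91],"angular": [0,0,0],"hand": 20},
  {"offset": [0,0,-91],"angular": [0,0,0],"hand": 20},
  {"offset": [0,0,-91],"angular": [0,0,0],"hand": 20},
], newtons=25)

```text
time: 9.0
tool_pos: [0.6063, -0.1195, 0.0288]
tcp_rot: [2.086, 2.349, -0.0]
ft_force: [-0.8, -0.3, 2.9]
finger_gap: 0.334
grip_force: 25.0
```

Emit:
carry_out([
  {"offset": [0,0,40],"angular": [0,0,0],"hand": 20},
  {"offset": [0,0,75],"angular": [0,0,0],"hand": 20},
  {"offset": [0,30,85],"angular": [0,0,0],"hand": 20},
  {"offset": [0,75,85],"angular": [0,0,0],"hand": 20},
  {"offset": [0,120,85],"angular": [0,0,0],"hand": 20},
  {"offset": [0,165,85],"angular": [0,0,0],"hand": 20},
  {"offset": [0,210,85],"angular": [0,0,0],"hand": 20},
  {"offset": [0,255,85],"angular": [0,0,0],"hand": 20},
  {"offset": [0,300,85],"angular": [0,0,0],"hand": 20},
  {"offset": [0,345,85],"angular": [0,0,0],"hand": 20},
  {"offset": [0,385,85],"angular": [0,0,0],"hand": 20},
  {"offset": [0,415,85],"angular": [0,0,0],"hand": 20},
])

```text
time: 10.2
tool_pos: [0.6051, 0.2988, 0.1133]
tcp_rot: [-2.082, -2.351, -0.0]
ft_force: [-0.4, -0.8, -0.2]
finger_gap: 0.335
grip_force: 25.0
```

Emit:
carry_out([
  {"offset": [1,30,0],"angular": [0,0,0],"hand": 20},
  {"offset": [1.5,42,0],"angular": [0,0,0],"hand": 20},
  {"offset": [1.5,42,-30],"angular": [0,0,0],"hand": 20},
  {"offset": [1.5,42,-50],"angular": [0,0,0],"hand": 20},
  {"offset": [1.5,42,-60],"angular": [0,0,0],"hand": 20},
  {"offset": [1.5,42,-60],"angular": [0,0,0],"hand": 20},
  {"offset": [1.5,42,-60],"angular": [0,0,0],"hand": 20},
])

```text
time: 10.9
tool_pos: [0.6082, 0.3372, 0.0542]
tcp_rot: [2.087, 2.348, 0.001]
ft_force: [-0.6, 0.3, -0.9]
finger_gap: 0.338
grip_force: 25.0
```

```bash
python3 - <<'E'
from cell import snapshot,manip
import cv2
b=snapshot("side");a=snapshot("top")
A=cv2.resize(a[160:220,150:230,::-1],None,fx=5,fy=5);B=cv2.resize(b[80:180,220:320,::-1],(300,300))
cv2.imwrite("pics/p1.png",cv2.hconcat([A,B]))
s=manip.observe();print(s["tool_pos"],s["tcp_rot"],s["ft_force"])
E
```

```text
[0.60836795 0.33771488 0.05489125] [2.08602432 2.34836038 0.00262868] [ 0.51364975  0.42598415 -0.1035363 ]
```

View pics/p1.png

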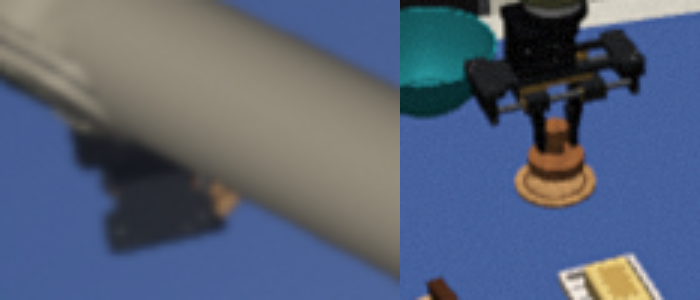

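The palm felter is held upright over the coaster. I'll lower and release it.

Emit:
carry_out([
  {"offset": [0,0,-8],"angular": [0,0,0],"hand": 20},
  {"offset": [0,0,-15],"angular": [0,0,0],"hand": 20},
  {"offset": [0,0,-19],"angular": [0,0,0],"hand": 20},
  {"offset": [0,0,-19],"angular": [0,0,0],"hand": 20},
  {"offset": [0,0,-19],"angular": [0,0,0],"hand": 20},
  {"offset": [0,0,-19],"angular": [0,0,0],"hand": 60},
  {"offset": [0,0,-19],"angular": [0,0,0],"hand": 60},
  {"offset": [0,0,-19],"angular": [0,0,0],"hand": 60},
  {"offset": [0,0,-19],"angular": [0,0,0],"hand": 60},
  {"offset": [0,0,10],"angular": [0,0,0],"hand": 60},
  {"offset": [0,0,50],"angular": [0,0,0],"hand": 60},
  {"offset": [0,0,80],"angular": [0,0,0],"hand": 60},
])

```text
time: 12.2
tool_pos: [0.6078, 0.338, 0.1356]
tcp_rot: [-2.085, -2.35, -0.002]
ft_force: [1.1, 0.4, -0.1]
finger_gap: 0.686
grip_force: 0.0
```

Emit:
carry_out([
  {"offset": [-25,-37,0],"angular": [0,0,3],"hand": 50},
  {"offset": [-50,-73,0],"angular": [0,0,6],"hand": 50},
  {"offset": [-75,-110,0],"angular": [0,0,9],"hand": 50},
  {"offset": [-100,-146,0],"angular": [0,0,9.7],"hand": 50},
  {"offset": [-125,-183,0],"angular": [0,0,9.7],"hand": 50},
  {"offset": [-150,-218,0],"angular": [0,0,9.7],"hand": 50},
  {"offset": [-167.5,-242,0],"angular": [0,0,9.7],"hand": 50},
  {"offset": [-167.5,-242,0],"angular": [0,0,9.7],"hand": 50},
  {"offset": [-167.5,-242,0],"angular": [0,0,9.7],"hand": 50},
])

```text
time: 13.1
tool_pos: [0.4405, 0.0944, 0.1338]
tcp_rot: [1.882, 2.513, -0.001]
ft_force: [-0.3, 0.0, 0.8]
finger_gap: 0.576
grip_force: 0.0
```

```bash
python3 - <<'E'
from cell import snapshot,manip
from fit import *
im={"side":snapshot("side"),"top":snapshot("top")}
import fit as F
# palm on coaster: combined silhouette; wood tones separate poorly, so view
b=im["side"];a=im["top"]
A=cv2.resize(a[170:215,160:220,::-1],(400,300),interpolation=cv2.INTER_CUBIC);B=cv2.resize(b[110:160,240:300,::-1],(360,300),interpolation=cv2.INTER_CUBIC)
cv2.imwrite("pics/p2.png",cv2.hconcat([A,B]))
s=manip.observe();print(s["tool_pos"],s["tcp_rot"],s["time"])
E
```

```text
[0.44065234 0.09658468 0.1338995 ] [1.87788500e+00 2.51813033e+00 1.66478139e-03] 13.2
```

View pics/p2.png

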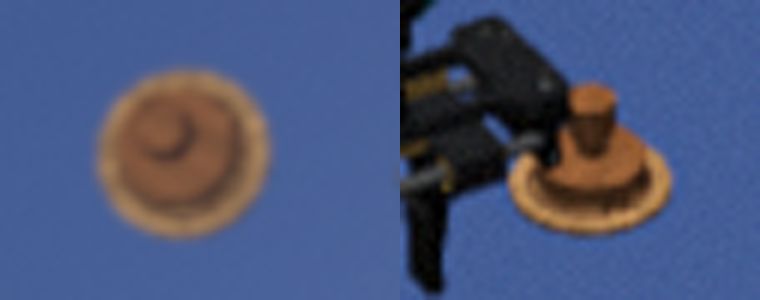

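The palm felter is centred to about 1 mm: its disc sits left and up of the coaster centre by the parallax expected. Next is the bar.

Emit:
carry_out([
  {"offset": [0,0,-40],"angular": [0,0,0],"hand": 50},
  {"offset": [0,0,-75],"angular": [0,0,0],"hand": 50},
  {"offset": [0,0,-98],"angular": [0,0,0],"hand": 50},
  {"offset": [0,0,-105],"angular": [0,0,0],"hand": 50},
  {"offset": [0,0,-105],"angular": [0,0,0],"hand": 50},
  {"offset": [0,0,-105],"angular": [0,0,0],"hand": 10},
  {"offset": [0,0,-105],"angular": [0,0,0],"hand": 10},
  {"offset": [0,0,-105],"angular": [0,0,0],"hand": 10},
  {"offset": [0,0,-105],"angular": [0,0,0],"hand": 10},
  {"offset": [0,0,-105],"angular": [0,0,0],"hand": 10},
  {"offset": [0,0,-105],"angular": [0,0,0],"hand": 10},
  {"offset": [0,0,-105],"angular": [0,0,0],"hand": 10},
], newtons=35)

```text
time: 14.4
tool_pos: [0.4406, 0.0955, 0.0288]
tcp_rot: [1.88, 2.516, 0.001]
ft_force: [-0.3, -1.2, 3.6]
finger_gap: 0.201
grip_force: 35.0
```

Emit:
carry_out([
  {"offset": [0,0,40],"angular": [0,0,0],"hand": 10},
  {"offset": [0,0,80],"angular": [0,0,0],"hand": 10},
  {"offset": [20,-20,105],"angular": [0,0,-1],"hand": 10},
  {"offset": [45,-60,110],"angular": [0,0,-3],"hand": 10},
  {"offset": [70,-100,110],"angular": [0,0,-5],"hand": 10},
  {"offset": [90,-140,110],"angular": [0,0,-7],"hand": 10},
  {"offset": [110,-180,110],"angular": [0,0,-9],"hand": 10},
  {"offset": [125,-222,110],"angular": [0,0,-9.8],"hand": 10},
  {"offset": [140,-264,110],"angular": [0,0,-9.8],"hand": 10},
  {"offset": [155,-306,110],"angular": [0,0,-9.8],"hand": 10},
  {"offset": [168,-345,110],"angular": [0,0,-9.8],"hand": 10},
  {"offset": [175,-380,110],"angular": [0,0,-9.8],"hand": 10},
])

```text
time: 15.6
tool_pos: [0.6153, -0.2865, 0.1376]
tcp_rot: [-2.088, -2.346, 0.0]
ft_force: [1.3, -0.3, -0.9]
finger_gap: 0.202
grip_force: 35.0
```

Emit:
carry_out([
  {"offset": [4,-30,-20],"angular": [0,0,0],"hand": 10},
  {"offset": [4.5,-37.5,-50],"angular": [0,0,0],"hand": 10},
  {"offset": [4.5,-37.5,-80],"angular": [0,0,0],"hand": 10},
  {"offset": [4.5,-37.5,-96],"angular": [0,0,0],"hand": 10},
  {"offset": [4.5,-37.5,-96],"angular": [0,0,0],"hand": 10},
  {"offset": [4.5,-37.5,-96],"angular": [0,0,0],"hand": 10},
])

```text
time: 16.2
tool_pos: [0.6202, -0.3215, 0.0435]
tcp_rot: [2.087, 2.348, 0.001]
ft_force: [0.9, -0.2, -1.3]
finger_gap: 0.199
grip_force: 35.0
```

```bash
python3 - <<'E'
from cell import snapshot,manip
import cv2
b=snapshot("side")
cv2.imwrite("pics/b1.png",cv2.resize(b[230:340,280:400,::-1],(654,600),interpolation=cv2.INTER_CUBIC))
s=manip.observe();print(s["tool_pos"],s["tcp_rot"],s["ft_force"])
E
```

```text
[ 0.62068753 -0.32162486  0.04429985] [2.08603514e+00 2.34670070e+00 1.48674709e-03] [-0.20477006 -0.16535511 -0.95973293]
```

View pics/b1.png

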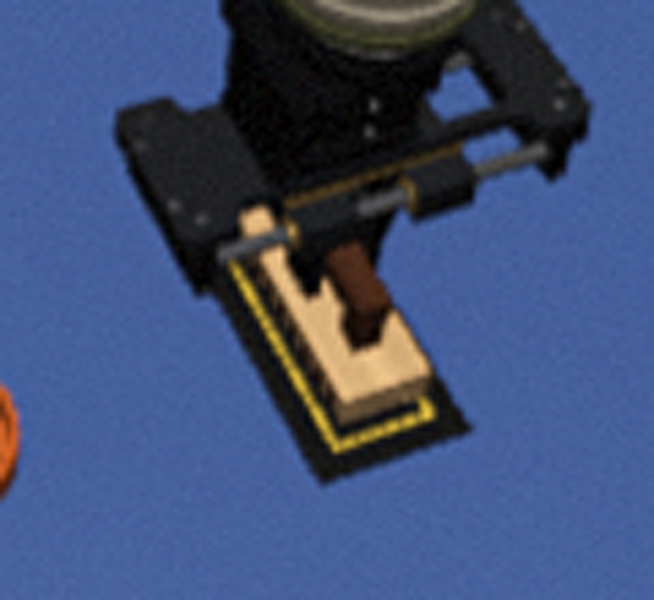

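The bar is held aligned above the mat, with the yellow corner at (335,445) and its end at (385,400). I'll lower it.

Emit:
carry_out([
  {"offset": [0,0,-5],"angular": [0,0,0],"hand": 10},
  {"offset": [0,0,-9],"angular": [0,0,0],"hand": 10},
  {"offset": [0,0,-11],"angular": [0,0,0],"hand": 10},
  {"offset": [0,0,-11],"angular": [0,0,0],"hand": 10},
  {"offset": [0,0,-11],"angular": [0,0,0],"hand": 10},
  {"offset": [0,0,-11],"angular": [0,0,0],"hand": 50},
  {"offset": [0,0,-11],"angular": [0,0,0],"hand": 50},
  {"offset": [0,0,-11],"angular": [0,0,0],"hand": 50},
  {"offset": [0,0,-11],"angular": [0,0,0],"hand": 50},
  {"offset": [0,0,20],"angular": [0,0,0],"hand": 50},
  {"offset": [0,0,65],"angular": [0,0,0],"hand": 50},
  {"offset": [0,0,105],"angular": [0,0,0],"hand": 50},
])

```text
time: 17.45
tool_pos: [0.6196, -0.3217, 0.1491]
tcp_rot: [-2.087, -2.347, -0.001]
ft_force: [1.5, -0.3, 0.6]
finger_gap: 0.569
grip_force: 0.0
```

Emit:
carry_out([
  {"offset": [-28,35,0],"angular": [0,0,0],"hand": 56},
  {"offset": [-58,71,0],"angular": [0,0,0],"hand": 56},
  {"offset": [-87,107,0],"angular": [0,0,0],"hand": 56},
  {"offset": [-116,143,0],"angular": [0,0,0],"hand": 56},
  {"offset": [-145,178,0],"angular": [0,0,0],"hand": 56},
  {"offset": [-165,203,0],"angular": [0,0,0],"hand": 56},
  {"offset": [-174,214,0],"angular": [0,0,0],"hand": 56},
  {"offset": [-174,214,0],"angular": [0,0,0],"hand": 56},
])

```text
time: 18.25
tool_pos: [0.4448, -0.107, 0.1476]
tcp_rot: [2.085, 2.348, -0.004]
ft_force: [-0.3, -0.1, 0.8]
finger_gap: 0.644
grip_force: 0.0
```

```bash
python3 - <<'E'
from cell import snapshot,manip
import cv2, numpy as np
b=snapshot("side");a=snapshot("top"); np.save("sideb.npy",b);np.save("topb.npy",a)
A=cv2.resize(a[145:200,330:400,::-1],(460,360),interpolation=cv2.INTER_CUBIC);B=cv2.resize(b[255:325,305:375,::-1],(340,360),interpolation=cv2.INTER_CUBIC)
cv2.imwrite("pics/b2.png",cv2.hconcat([A,B]))
s=manip.observe();print(s["tool_pos"],s["tcp_rot"],s["time"])
E
```

```text
[ 0.4460843  -0.10887879  0.14786583] [ 2.08782142e+00  2.34570091e+00 -7.02319294e-04] 18.35
```

View pics/b2.png

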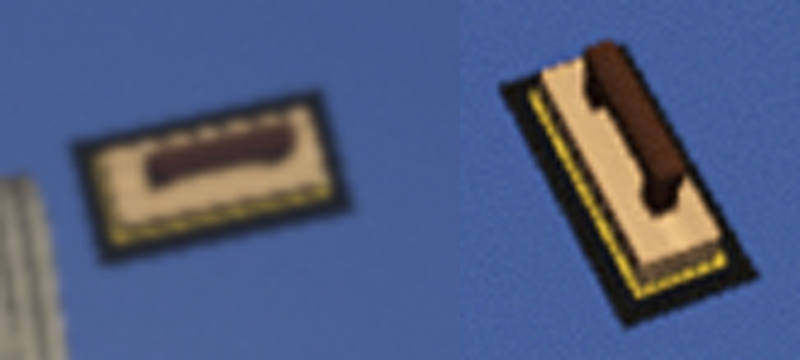

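The bar lies inside the yellow outline, with a thin even yellow strip visible. I'll check it numerically at the end. Next is the bulb.

Emit:
carry_out([
  {"offset": [0,0.5,-40],"angular": [0,0,0],"hand": 56},
  {"offset": [0,0.5,-75],"angular": [0,0,0],"hand": 56},
  {"offset": [0,0.5,-93],"angular": [0,0,0],"hand": 56},
  {"offset": [0,0.5,-98],"angular": [0,0,0],"hand": 56},
  {"offset": [0,0.5,-98],"angular": [0,0,0],"hand": 56},
  {"offset": [0,0.5,-98],"angular": [0,0,0],"hand": 18},
  {"offset": [0,0.5,-98],"angular": [0,0,0],"hand": 18},
  {"offset": [0,0.5,-98],"angular": [0,0,0],"hand": 18},
  {"offset": [0,0.5,-98],"angular": [0,0,0],"hand": 18},
  {"offset": [0,0.5,-98],"angular": [0,0,0],"hand": 18},
  {"offset": [0,0.5,-98],"angular": [0,0,0],"hand": 18},
  {"offset": [0,0.5,-98],"angular": [0,0,0],"hand": 18},
], newtons=20)

```text
time: 19.55
tool_pos: [0.4459, -0.1076, 0.0499]
tcp_rot: [2.088, 2.347, -0.0]
ft_force: [-0.8, -0.9, 6.6]
finger_gap: 0.319
grip_force: 20.0
```

```bash
python3 - <<'E'
from fit import *
im={"side":np.load("sideb.npy"),"top":np.load("topb.npy")}
M["bar"]=[box(.044,.12,0,.02),box(.018,.084,.038,.056)]
# bar on mat: reference = expected projected base outline at mat pose and grid-search tan mask overlap on base only
def tan(i):
    r,g,b=i[:,:,0],i[:,:,1],i[:,:,2]
    h=cv2.cvtColor(i.astype(np.uint8),cv2.COLOR_RGB2HSV)
    return ((r>b+15)).astype(float)
for c in im:
    h=cv2.cvtColor(im[c],cv2.COLOR_RGB2HSV)
    print(c,h[160:190:3,362].tolist() if c=="top" else h[265:315:4,340].tolist())
E
```

```text
side [[111, 143, 123], [9, 175, 54], [12, 176, 71], [10, 165, 71], [6, 183, 39], [15, 129, 117], [17, 109, 217], [17, 108, 217], [17, 107, 216], [17, 111, 213], [10, 152, 37], [24, 185, 168], [140, 33, 23]]
top [[111, 134, 145], [132, 25, 52], [11, 92, 97], [2, 70, 62], [17, 98, 175], [17, 96, 172], [22, 128, 106], [113, 103, 69], [111, 129, 150], [111, 130, 151]]
```

Emit:
carry_out([
  {"offset": [0,0,30],"angular": [0,0,0],"hand": 18},
  {"offset": [0,0,55],"angular": [0,0,0],"hand": 18},
  {"offset": [-2,-30,60],"angular": [0,0,0],"hand": 18},
  {"offset": [-5,-65,60],"angular": [0,0,0],"hand": 18},
  {"offset": [-8,-100,60],"angular": [0,0,0],"hand": 18},
  {"offset": [-11,-135,60],"angular": [0,0,0],"hand": 18},
  {"offset": [-14,-170,60],"angular": [0,0,0],"hand": 18},
  {"offset": [-17,-205,60],"angular": [0,0,0],"hand": 18},
  {"offset": [-18.5,-225,60],"angular": [0,0,0],"hand": 18},
  {"offset": [-18.5,-232.5,60],"angular": [0,0,0],"hand": 18},
  {"offset": [-18.5,-232.5,50],"angular": [0,0,0],"hand": 18},
  {"offset": [-18.5,-232.5,35],"angular": [0,0,0],"hand": 18},
])

```text
time: 20.75
tool_pos: [0.4282, -0.3383, 0.0842]
tcp_rot: [2.085, 2.349, 0.001]
ft_force: [0.1, 0.4, -2.2]
finger_gap: 0.312
grip_force: 20.0
```

Emit:
carry_out([
  {"offset": [0,0,-12],"angular": [0,0,0],"hand": 18},
  {"offset": [0,0,-22],"angular": [0,0,0],"hand": 18},
  {"offset": [0,0,-28],"angular": [0,0,0],"hand": 18},
  {"offset": [0,0,-30.5],"angular": [0,0,0],"hand": 18},
  {"offset": [0,0,-30.5],"angular": [0,0,0],"hand": 18},
  {"offset": [0,0,-30.5],"angular": [0,0,0],"hand": 18},
])

```text
time: 21.35
tool_pos: [0.4275, -0.3399, 0.0542]
tcp_rot: [2.087, 2.347, 0.0]
ft_force: [0.1, -0.7, -1.3]
finger_gap: 0.313
grip_force: 20.0
```

```bash
python3 - <<'E'
from cell import snapshot,manip
import cv2
b=snapshot("side")
cv2.imwrite("pics/c1.png",cv2.resize(b[230:340,210:330,::-1],(500,458),interpolation=cv2.INTER_CUBIC))
s=manip.observe();print(s["tool_pos"],s["tcp_rot"],s["ft_force"])
E
```

```text
[ 0.42738735 -0.33993872  0.05422158] [2.08747803e+00 2.34715066e+00 1.85863488e-04] [ 0.74951788  0.35350533 -0.14777234]
```

View pics/c1.png

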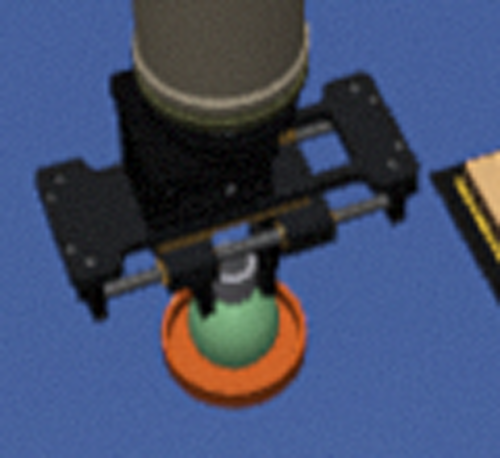

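The bulb is upright inside the cup (at (235,330)). I'll release it and back off towards free space.

Emit:
carry_out([
  {"offset": [0,0,-0.5],"angular": [0,0,0],"hand": 18},
  {"offset": [0,0,-0.5],"angular": [0,0,0],"hand": 56},
  {"offset": [0,0,-0.5],"angular": [0,0,0],"hand": 56},
  {"offset": [0,0,-0.5],"angular": [0,0,0],"hand": 56},
  {"offset": [0,0,-0.5],"angular": [0,0,0],"hand": 56},
  {"offset": [0,0,20],"angular": [0,0,0],"hand": 56},
  {"offset": [0,0,60],"angular": [0,0,0],"hand": 56},
  {"offset": [0,0,100],"angular": [0,0,0],"hand": 56},
  {"offset": [0,40,130],"angular": [0,0,0],"hand": 56},
  {"offset": [0,85,150],"angular": [0,0,0],"hand": 56},
  {"offset": [0,130,150],"angular": [0,0,0],"hand": 56},
  {"offset": [0,175,150],"angular": [0,0,0],"hand": 56},
])

```text
time: 22.6
tool_pos: [0.4275, -0.1632, 0.2044]
tcp_rot: [2.087, 2.347, -0.0]
ft_force: [0.9, -0.1, 1.9]
finger_gap: 0.643
grip_force: 0.0
```

Emit:
carry_out([
  {"offset": [0,40,0],"angular": [0,0,0],"hand": 56},
  {"offset": [0,85,0],"angular": [0,0,0],"hand": 56},
  {"offset": [0,130,0],"angular": [0,0,0],"hand": 56},
  {"offset": [0,130,0],"angular": [0,0,0],"hand": 56},
  {"offset": [0,130,0],"angular": [0,0,0],"hand": 56},
])

```text
time: 23.1
tool_pos: [0.4272, -0.0346, 0.2041]
tcp_rot: [2.084, 2.348, -0.003]
ft_force: [0.2, -0.5, -0.6]
finger_gap: 0.643
grip_force: 0.0
```

```bash
python3 - <<'E'
from cell import snapshot,tip_of
from fit import *
im={"side":snapshot("side"),"top":snapshot("top")}
for c in im: np.save(c+"z.npy",im[c])
for n in "soap palm bar bulb bowl bottle".split():
    print(n,[[np.round(np.array(d["at"])*1e3).tolist() for d in tip_of(c,n)[:1]] for c in im])
# bar: fit base by tan mask (bright wood) incl. its brown handle
def wood(i):
    h=cv2.cvtColor(i.astype(np.uint8),cv2.COLOR_RGB2HSV)
    m=((h[:,:,0]<=19)&(h[:,:,1]<215)&(h[:,:,2]>60)&(h[:,:,1]>50)).astype(np.uint8)
    return cv2.morphologyEx(m,cv2.MORPH_CLOSE,np.ones((3,3))).astype(float)
print("bar",fit("bar",im,(.62,-.322),z=.004,yaw=7,maskf=wood))
# palm: brown vs cork
for c in im:
    u=proj(c,np.array([[.608,.337,.03]]))[0].astype(int); print(c,cv2.cvtColor(im[c],cv2.COLOR_RGB2HSV)[u[1]-6:u[1]+12:2,u[0]].tolist())
b,a=im["side"],im["top"]
cv2.imwrite("pics/z.png",cv2.hconcat([cv2.resize(b[60:420,170:420,::-1],(400,576)),cv2.resize(a[130:260,90:470,::-1],(400,576))]))
E
```

```text
soap [[[618.0, 104.0, 2.0]], [[617.0, 104.0, 4.0]]]
palm [[[606.0, 339.0, 4.0]], [[604.0, 337.0, 9.0]]]
bar [[[622.0, -323.0, 6.0]], [[622.0, -322.0, 6.0]]]
bulb [[[427.0, -336.0, 6.0]], [[426.0, -340.0, 2.0]]]
bowl [[], [[491.0, 557.0, 5.0]]]
bottle [[[473.0, -571.0, -2.0]], [[471.0, -567.0, 1.0]]]
bar {'both': [np.float64(619.8), np.float64(-321.3), 7.4, np.float64(0.345)], 'top': [np.float64(618.9), np.float64(-321.0), 7.1, np.float64(0.068)], 'side': [np.float64(622.3), np.float64(-321.6), 6.6, np.float64(0.239)]}
side [[111, 51, 35], [105, 20, 50], [108, 34, 38], [90, 27, 48], [90, 18, 29], [90, 34, 15], [176, 137, 13], [140, 64, 12], [0, 46, 11]]
top [[14, 126, 144], [11, 134, 122], [11, 131, 121], [11, 133, 128], [11, 132, 120], [7, 103, 82], [11, 129, 123], [11, 131, 130], [10, 124, 115]]
```

View pics/z.png

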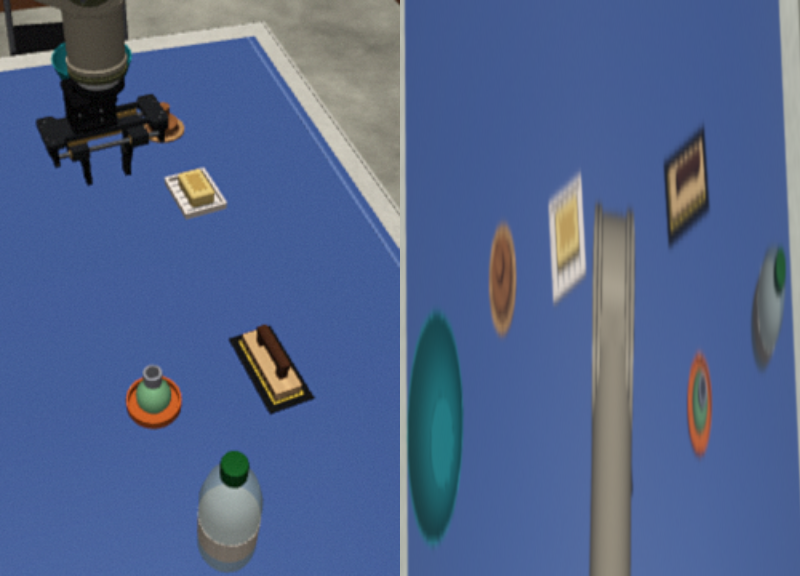

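Final view: soap in the dish, palm on the coaster ring, bar in its outline (within about 2 mm), bulb upright in the cup, and the bowl and bottle unmoved. Handing in.

```bash
python3 -c "
from cell import manip
print(manip.finish_job())"
```

```text
the job is handed in; nothing more can be done
None
```

The job is handed in, with no verdict returned: soap in the dish, palm felter on the coaster and bar on the mat (both centred to about 2 mm), bulb upright in the cup, everything let go, bowl and bottle not moved.

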